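# Hold a heat sink square on its base plate with a clamping square

## Robot

A 7-joint arm with a two-finger parallel gripper is mounted at the origin on a cart in front of the work surface, level with it; the furniture and walls round the work are solid. World frame = base frame: x ahead of the robot, y to its left, z up, the work surface at z = 0. Lengths are in m, angles in rad, forces in N, time in s.
With the tool pointing down it reaches from about 0.425 to 1.025 m from the base axis. Payload 9.4 kg.
Tool frame: the origin (TCP) lies at the very end of the fingers, on their centre line; the grasp point (between the pads) lies 19 mm behind it; z points along the fingers, y is the line along which they close (so a half turn about z gives the same grasp; the last joint's range is limited). The gripper opens to 93 mm and grips with 3 to 60 N. Pads are 15 mm wide; open, the fingers measure 128 mm over their backs; the gripper's body (75 mm by 188 mm) begins 65 mm behind the grasp point.
Start: joints at [1.198, 0.599, -0.003, 1.599, 0.002, 0.943, -0.08], TCP at [0.211, -0.694, 0.219] pointing down, gripper open.
Joint ranges: [-2.57, 2.57], [-0.35, 1.97], [-1.29, 1.29], [0.11, 2.56], [-1.05, 4.19], [0.11, 1.86], [-2.63, 2.63]. Speed limits (rad/s): [2.22, 2.22, 3.01, 3.01, 3.14, 3.14, 3.14].

## Interface

Orientations are given as a unit quaternion [w, x, y, z].
In Python, from station import * gives the robot as it stands. The module is installed in compiled form; this text tells all that it offers. Calls block until the motion is done:
- goto(position, orientation): joint-space move of the TCP to a pose.
- line_to(position, velocity=0.15, orientation=None, contact_N=None): straight line of the TCP; orientation=None keeps the orientation; velocity is the mean speed in m/s. With contact_N (N) it stops when the force on the tool has changed by that much, and returns True; else False.
- set_joints(angles): joint-space move.
- grip(opening): opening from 0.0 (shut) to 1.0 (fully open); the grip force is fixed at half the most; returns when the fingers have stopped.
- dwell(seconds).
- solve_ik(position, orientation): joint angles nearest the present ones, or None.
- read_state(): the state.
- read_camera(name): name is "scene" or "side" or "wrist"; returns a dict with "frame" (400x640x3 uint8, blue, green, red), "range_z" (400x640 float32, m along the optical axis (not along the pixel's ray), 0 where there is no reading), "fx", "fy", "cx", "cy" (pixels), "pose" (4x4, takes a point from camera to world coordinates); the wrist camera has in their place "tool_from_camera" (4x4, takes a point from camera to tool coordinates, whose origin is the TCP and whose axes are the flange's). Camera axes: x right, y down, z forward; pixel columns grow to the right and rows downward; lengths in m; the calibration is good to about 2 mm. A picture is of the moment at which its call begins: read the wrist's pose just before it.
A pose or a line that the arm cannot do raises PlanningError and nothing moves.
- hand_in(): hands the job in; it is judged then, once.
The state is a dict: "time_s": time; "q": joint angles; "joint_velocities": joint speeds; "effort": joint torques, N m; "position": TCP position; "ee_rot": TCP orientation; "contact_force": force on the tool from outside, world axes, zero at the start; "wrist_torque": the same for the moment, N m; "grip_width": opening from 0.0 (shut) to 1.0 (fully open); "grasp_force": force on a finger pad.
Only numpy, scipy, OpenCV 4.12 (cv2) and the standard library are available. Lean on these libraries where they do the work, as an engineer would, in place of code of your own. Each camera call takes 0.05 s, during which the arm holds its last target. There are 200 camera calls.

## Task

The heat sink's screws are loose and its springy gasket makes it lean in over the base plate. Pick up the steel right-angle square, stand it flat on the base plate between the two transistors and press it into the corner until its underside is flat on the plate and its upright face is flush against the heat sink, so that the heat sink stands square to the plate. Finish while still gripping the square and holding it pressed home there; do not force the heat sink over backwards, and leave the other things on the bench alone.

Things in the scene. Friction and masses are not known exactly. Their poses are not given: they have to be found in the camera images.
- square: L-shaped steel square, 18 mm thick, 0.22 kg, standing on the mat. Origin: centre of underside (62 x 18 mm). x: along the base to the upright leg's true outer face, y: across the thickness, z up. Base leg: x -31 to +27 mm, 22 mm high. Upright leg: x +1 to +31, 78 mm high; the face is at x = +31 from z = 5 up (heel relieved below). Grip across the 18 mm, high on the upright leg (x 14, z 50 to 60).
- square_face (a point): point on the square's true outer face, at x = +31, y = 0, z = +40 mm of the square; same axes as the square.
- module: dark steel assembly block 104 x 108 x 12 mm, fixed, with the module's aluminium base plate clamped on it. Origin: centre of underside, on the mat. x points to the heat sink, y along it, z up. Plate top 16 mm above the mat; parts up to 13 mm tall near the corners away from the heat sink, low clamps at the sides. A lane along x, 19 mm to each side of y = 0, is bare.
- base_plate: the aluminium base plate, 92 x 82 x 4 mm. Origin: centre of its underside, 12 mm above the mat; axes of the module.
- corner (a point): middle of the inside corner: on the plate's top, on the line where the upright heat sink's inner face stands (x = +36, z = +16 mm of the module). Axes of the module: +x is the way to press the square, z is up from the plate's top.
- heat_sink (a joint): lean (rad) of the finned dark heat sink (74 wide, 60 mm tall) about its inner foot edge, 2 mm above the corner line. 0 upright; positive: top leans in over the plate (starts 0.15 to 0.24); negative: backwards. A spring (0.15 N m at upright, friction 0.05) leans it in again; uprighting it takes about 3.5 N at the top. Transistors: 5 mm proud, from 24 mm off the middle, up to 26 mm high.
- driver_red: screwdriver with a red handle, 159 mm, lying on the mat; bystander. Origin: centre of its underside.
- flux_jar: small round jar with a lid, 38 mm wide, 26 mm high; bystander. Origin: centre of its underside.
- wick_reel: small flat reel, 42 x 56 x 15 mm, lying on the mat; bystander. Origin: centre of its underside.
Not all that is in view belongs to the job. What is meant by the square is not turquoise, and is the larger of those in its own colour.

How it is judged:
By the outcome, as a careful person would: the job done as asked, in the order asked, and still so for the second after the job is handed in, while the arm keeps its last pose, push and grip.
It also fails if it takes over 35 s, if anything falls off the work surface, if the arm or the gripper's body presses on something with over 40 N, if the wrist force passes 120 N, or if a joint passes its speed limit or range.

## Working session

There is one attempt and no reset: what is moved stays moved. The work goes in short steps, each a Python script; the robot and the scene stay as the last script left them, time stands still between calls to the robot, and variables do not carry over. Pictures are saved under pics/ and viewed, at most 10 in all, crops included, and the job is handed in when it is done.

```bash
mkdir -p pics
python3 - <<'E'
from station import *
import cv2,numpy as np,pickle
s=read_state();print(s)
for n in("scene","side"):
    c=read_camera(n);cv2.imwrite(f"pics/{n}0.png",c["frame"]);pickle.dump(c,open(f"{n}0.pkl","wb"));print(n,c["fx"],c["cx"],c["cy"],np.round(c["pose"],3).tolist())
E
```

```text
{'time_s': 0.0, 'q': array([ 1.19828341,  0.60013002, -0.00253792,  1.60011527,  0.001817  ,
        0.94290288, -0.07981168]), 'joint_velocities': array([ 0.00076852,  0.00010393, -0.00160633, -0.00051653, -0.00269149,
       -0.00099012,  0.00027465]), 'effort': array([ 4.58329832e-04, -7.65066004e+01,  1.49736464e+00, -2.52344459e+01,
       -5.25397004e-02,  1.69745134e-02,  1.17036893e-04]), 'position': array([ 0.21118435, -0.69305474,  0.21776173]), 'ee_rot': array([-7.52572667e-04,  9.89077605e-01,  1.47393647e-01, -1.92633832e-04]), 'contact_force': array([ 0.4521145 , -0.16379309,  0.84635995]), 'wrist_torque': array([-0.0157444 ,  0.05398011, -0.07378758]), 'grasp_force': 0.0, 'grip_width': 0.9988089699094254}
scene 427.2618254549896 312.01247316009955 200.58303946681588 [[-0.867, -0.216, 0.449, 0.056], [-0.498, 0.372, -0.783, 0.266], [0.002, -0.903, -0.43, 0.444], [0.0, 0.0, 0.0, 1.0]]
side 456.95414462572813 320.1513592150781 196.3636949886731 [[0.945, -0.179, 0.273, 0.18], [-0.327, -0.525, 0.786, -1.031], [0.002, -0.832, -0.554, 0.546], [0.0, 0.0, 0.0, 1.0]]
```

View pics/scene0.png

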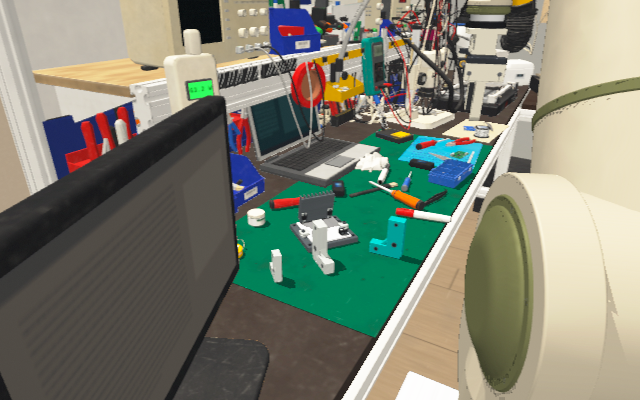

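View pics/side0.png

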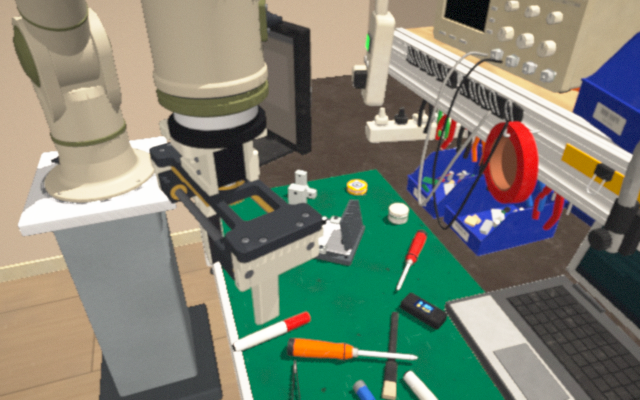

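Candidates for the square in the scene view are a small pale one at (277,265), a large pale one at (320,245) and a turquoise one at (392,238). I choose the large pale one at (320,245) and will check it in a close crop.

Run:
```python
import pickle,cv2,numpy as np
c=pickle.load(open("scene0.pkl","rb"))
def w(u,v):
    z=c["range_z"][v,u];p=np.array([(u-c["cx"])*z/c["fx"],(v-c["cy"])*z/c["fy"],z,1]);return np.round((c["pose"]@p)[:3],3)
for n,u,v in[("sq top",319,226),("sq mid",320,245),("sq foot",326,268),("small",277,265),("turq",397,230),("hs",320,207),("plate",345,238),("plateL",300,232),("jar",256,216),("red",285,203)]:print(n,w(u,v))
cv2.imwrite("pics/crop.png",cv2.resize(c["frame"][170:300,230:430],None,fx=4,fy=4,interpolation=cv2.INTER_CUBIC))
s=pickle.load(open("side0.pkl","rb"))["frame"]
```

```text
sq top [ 0.372 -0.312  0.081]
sq mid [ 0.369 -0.31   0.044]
sq foot [ 0.346 -0.29   0.015]
small [ 0.405 -0.226  0.038]
turq [ 0.26  -0.403  0.061]
hs [ 0.435 -0.429  0.053]
plate [ 0.362 -0.401  0.014]
plateL [ 0.445 -0.366  0.022]
jar [ 0.555 -0.369  0.027]
red [ 0.552 -0.474  0.015]
```

View pics/crop.png

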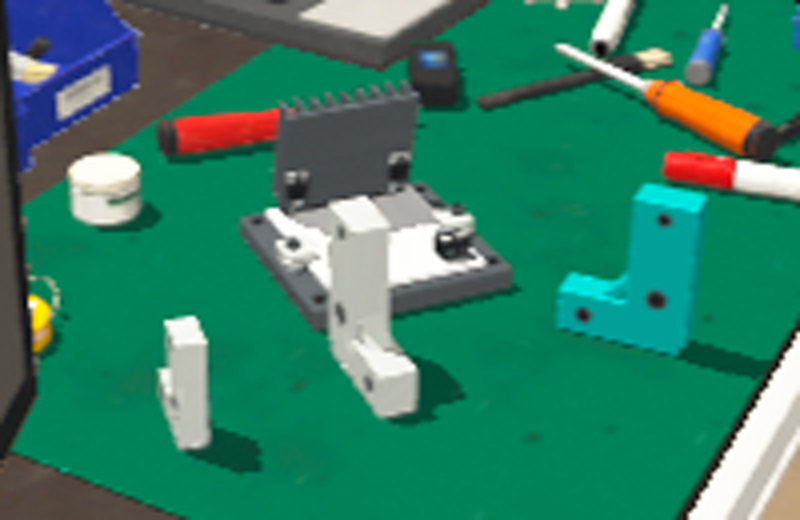

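The crop shows the large pale square at crop (365,310), taller than the small pale one at (185,380). The turquoise one at (640,270) is ruled out. The heat sink stands behind it with its inner face towards it. Next I look from above.

```bash
cat > h.py <<'E'
from station import *
import numpy as np,cv2,pickle
from scipy.spatial.transform import Rotation as R
def down(yaw): # tool y axis (closing) at angle yaw+90deg => tool x along yaw
    x=np.array([np.cos(yaw),np.sin(yaw),0]);z=np.array([0,0,-1.]);y=np.cross(z,x)
    q=R.from_matrix(np.c_[x,y,z]).as_quat();return np.r_[q[3],q[:3]]
def rot(q):return R.from_quat(np.r_[q[1:],q[0]]).as_matrix()
def wrist(name):
    s=read_state();c=read_camera("wrist")
    T=np.eye(4);T[:3,:3]=rot(s["ee_rot"]);T[:3,3]=s["position"]
    c["pose"]=T@c["tool_from_camera"];pickle.dump(c,open(name+".pkl","wb"));cv2.imwrite(f"pics/{name}.png",c["frame"]);return c
def cloud(c):
    v,u=np.mgrid[0:400,0:640];z=c["range_z"].astype(float)
    P=np.stack([(u-c["cx"])*z/c["fx"],(v-c["cy"])*z/c["fy"],z],-1)
    W=P@c["pose"][:3,:3].T+c["pose"][:3,3];W[z==0]=np.nan;return W
E
python3 - <<'E'
from h import *
s=read_state();goto([0.40,-0.36,0.32],s["ee_rot"]);dwell(.3)
c=wrist("w1");print(read_state()["time_s"],c["fx"],np.round(c["tool_from_camera"],3).tolist(),np.round(c["pose"],3).tolist())
E
```

```text
1.925 289.54431259560425 [[0.0, -0.97, -0.242, 0.067], [1.0, 0.0, 0.0, -0.001], [-0.0, -0.242, 0.97, -0.165], [0.0, 0.0, 0.0, 1.0]] [[0.291, -0.928, -0.232, 0.463], [-0.957, -0.283, -0.069, -0.34], [-0.001, 0.242, -0.97, 0.485], [0.0, 0.0, 0.0, 1.0]]
```

View pics/w1.png

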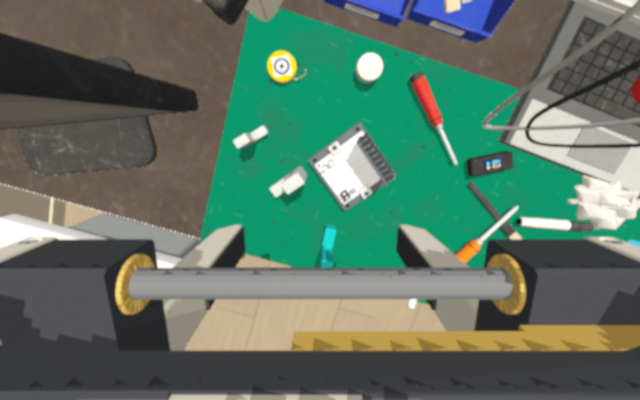

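The wrist view shows the large square at (288,183), the small one at (250,137), the module at (352,167) with its heat sink on the right at (375,155), and the turquoise one at (328,245). Now I measure with depth.

```bash
python3 - <<'E'
from h import *
c=pickle.load(open("w1.pkl","rb"));W=cloud(c);Z=W[...,2]
def rect(P):
    (cx,cy),(a,b),t=cv2.minAreaRect((P[:,:2]*1000).astype(np.float32));return np.round([cx,cy,a,b,t],1)
def comp(mask,uv):
    n,l=cv2.connectedComponents(mask.astype(np.uint8));return l==l[uv[1],uv[0]]
m=np.isfinite(Z)&(Z>0.006);print("mat z",np.nanmedian(Z[100:130,300:340]))
for n,uv,box in[("sq",(288,183),(262,160,312,205)),("mod",(352,167),(305,118,400,216))]:
    b=np.zeros_like(m);b[box[1]:box[3],box[0]:box[2]]=1
    k=m&b; k=comp(k,uv);P=W[k];print(n,k.sum(),rect(P),"zmax",P[:,2].max(),np.histogram(P[:,2],np.arange(0,.1,.01))[0])
    for lo,hi in((.006,.011),(.008,.0145),(.013,.019),(.018,.026),(.035,.06),(.06,.07),(.07,.09)):
        Q=P[(P[:,2]>lo)&(P[:,2]<hi)]
        if len(Q)>8:print(lo,hi,len(Q),rect(Q),np.round(Q.mean(0)*1000,1))
E
python3 - <<'E'
import cv2
i=cv2.imread('pics/w1.png')[110:220,255:405];cv2.imwrite('pics/w1c.png',cv2.resize(i,None,fx=5,fy=5,interpolation=cv2.INTER_CUBIC))
E
```

```text
mat z 0.0009081059987171847
sq 550 [ 365.3 -314.1   18.4   61.9   51.3] zmax 0.08117416495506347 [  7  26 156  19  20  21  22 262  17]
0.006 0.011 11 [ 372.8 -310.2   13.9   60.5   36.4] [ 378.8 -317.6    9.5]
0.008 0.0145 14 [ 372.8 -310.2   13.9   60.5   36.4] [ 377.3 -316.2   11.2]
0.013 0.019 17 [ 372.8 -309.8   15.5   61.4   35.9] [ 375.4 -314.    15.8]
0.018 0.026 154 [ 365.3 -314.1   17.9   61.9   51.7] [ 353.  -303.1   22.8]
0.035 0.06 49 [ 385.  -322.    14.8   32.9   18.9] [ 386.6 -326.    48. ]
0.06 0.07 22 [ 384.7 -320.9   13.1   32.9   23.1] [ 387.  -326.6   64.8]
0.07 0.09 279 [ 377.6 -323.9   18.3   30.1   52.4] [ 378.2 -324.1   78.5]
mod 4182 [ 415.8 -408.2  108.3  103.8   53. ] zmax 0.08277638357048445 [  12 2979  417   52   55  102  140  355   70]
0.006 0.011 43 [ 415.8 -408.3  108.3  103.8   52.9] [ 432.6 -375.3   10. ]
0.008 0.0145 905 [ 415.8 -408.3  108.3  103.8   52.9] [ 416.3 -392.7   12.7]
0.013 0.019 2414 [ 416.  -408.   106.8  102.9   52.8] [ 412.8 -401.7   16.4]
0.018 0.026 481 [ 418.6 -410.   102.3   97.6   52.6] [ 410.1 -404.4   20.7]
0.035 0.06 181 [ 448.7 -431.6   71.7   18.2   53.8] [ 451.9 -428.3   49.9]
0.06 0.07 140 [ 446.5 -428.9   70.9   16.7   55.6] [ 443.6 -431.8   64.9]
0.07 0.09 425 [ 442.4 -427.9   73.5   18.    52.9] [ 440.7 -427.4   77.6]
```

View pics/w1c.png

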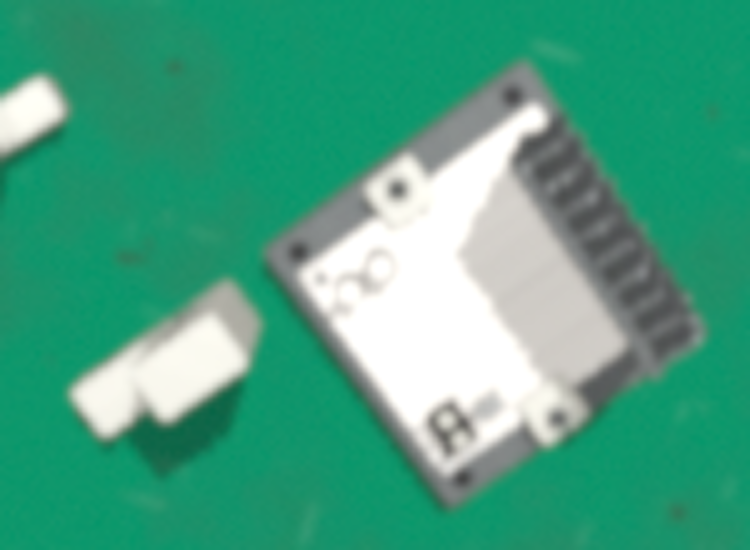

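Square: origin (0.3653, -0.3141), yaw about -38.5°. Module: centre (0.4158, -0.4083), yaw about -37.1°. The sizes fit (62x18 and 104x108). Now I grasp.

Run:
```python
from h import *
y=np.radians(-38.5);o=down(y);g=np.array([.3762,-.3228])
goto([*g,.14],o);line_to([*g,.037],.12)
print(np.round(read_state()["contact_force"],1),np.round(read_state()["position"],4))
grip(0.0);s=read_state();print(s["grip_width"]*93,s["grasp_force"],np.round(s["position"],4))
line_to([*g,.10],.12);dwell(.3);s=read_state();print(s["time_s"],s["grip_width"]*93,s["grasp_force"],np.round(s["position"],4),np.round(s["contact_force"],1))
c=wrist("w2")
```

```text
[-0.9  0.2  0.7] [ 0.3764 -0.3231  0.0376]
17.936995860811486 29.992298483848572 [ 0.3762 -0.3228  0.037 ]
5.9167 17.89740399886074 29.991807639598846 [ 0.376  -0.3227  0.0994] [-0.3  0.3 -2.5]
```

View pics/w2.png

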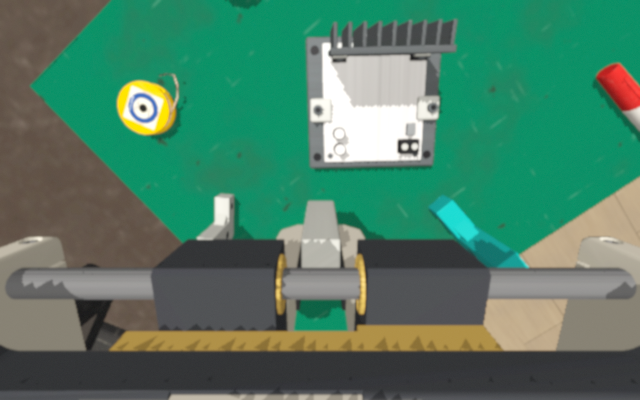

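The wrist view shows the square held upright between the pads at (320,235), with the module ahead at (375,105) and its lane clear. I refine the module's pose from this view, then move over the lane and lower until contact.

Run:
```python
from h import *
c=pickle.load(open("w2.pkl","rb"));W=cloud(c);Z=W[...,2]
b=np.zeros(Z.shape,bool);b[15:175,295:462]=1
P=W[b&np.isfinite(Z)&(Z>.006)]
P=P[P[:,2]<.0145]
(cx,cy),(a,bb),t=cv2.minAreaRect((P[:,:2]*1000).astype(np.float32));print(cx,cy,a,bb,t)
bx=Z[85:100,365:400];print("plate z",np.nanmedian(bx))
yaw=np.radians(-37.1);cen=np.array([.4158,-.4083])
if abs(cx-415.8)<3 and abs(cy+408.3)<3 and abs(t-52.9)<2: cen=(cen+np.array([cx,cy])/1000)/2;yaw=(yaw+np.radians(t-90))/2
print(cen,np.degrees(yaw));np.save("mod.npy",[*cen,yaw])
ex=np.array([np.cos(yaw),np.sin(yaw)]);p=cen+ex*(-.002)
line_to([*p,.10],.12,orientation=down(yaw));line_to([*p,.060],.08);dwell(.2)
f0=read_state()["contact_force"];hit=line_to([*p,.046],.015,contact_N=6);dwell(.2)
s=read_state();print(hit,s["time_s"],np.round(s["position"],4),np.round(f0,1),np.round(s["contact_force"],1),np.round(s["wrist_torque"],2))
```

```text
415.2689208984375 -408.47320556640625 108.43899536132812 103.87561798095703 52.70725631713867
plate z 0.016955154477670986
[ 0.41553446 -0.4083866 ] -37.19637184143067
True 8.5 [ 0.414  -0.4072  0.0529] [-0.1 -0.5 -2.7] [-0.6 -0.2  5.5] [ 0.07  0.05 -0.  ]
```

Touched the plate at the expected height. Now I press along +x, slowly, while watching the force.

Run:
```python
from h import *
*cen,yaw=np.load("mod.npy");cen=np.array(cen);ex=np.array([np.cos(yaw),np.sin(yaw)]);ey=np.array([-ex[1],ex[0]])
def rep(h=None):
    s=read_state();d=s["position"][:2]-cen;f=s["contact_force"]
    print(h,round(s["time_s"],2),"x %.2f y %.2f z %.2f"%(d@ex*1e3,d@ey*1e3,s["position"][2]*1e3),"Fx %.1f Fy %.1f Fz %.1f"%(f[:2]@ex,f[:2]@ey,f[2]),"T",np.round(s["wrist_torque"],2))
rep()
for x in(.004,.010,.013,.015,.0165):
    h=line_to([*(cen+ex*x),.0522],.02,contact_N=12);dwell(.1);rep(h)
    if h:break
else:
    h=line_to([*(cen+ex*.023),.0522],.008,contact_N=7);dwell(.3);rep(h)
wrist("w3");c=read_camera("side");pickle.dump(c,open("side3.pkl","wb"));c=read_camera("scene");pickle.dump(c,open("scene3.pkl","wb"))
cv2.imwrite("pics/s3.png",np.hstack([cv2.resize(c["frame"][180:280,280:370],(540,600),interpolation=cv2.INTER_CUBIC)]))
```

```text
None 8.5 x -1.94 y -0.02 z 52.92 Fx -0.4 Fy -0.6 Fz 5.5 T [ 0.07  0.05 -0.  ]
True 8.83 x -1.85 y -0.02 z 52.90 Fx -1.4 Fy 0.9 Fz 6.7 T [0.2  0.1  0.03]
```

View pics/s3.png

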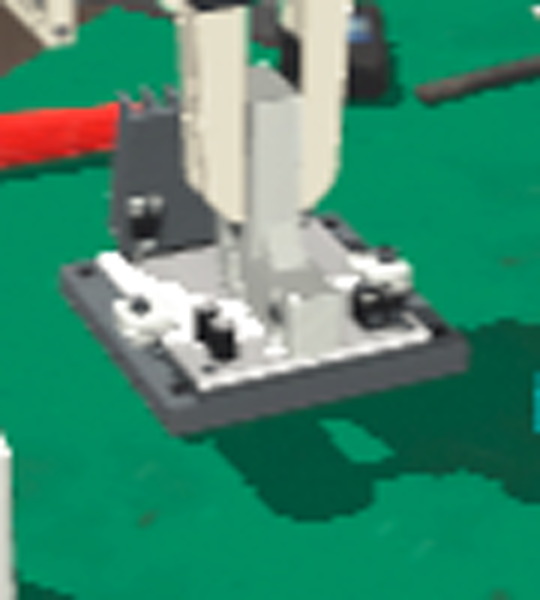

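View pics/w3.png

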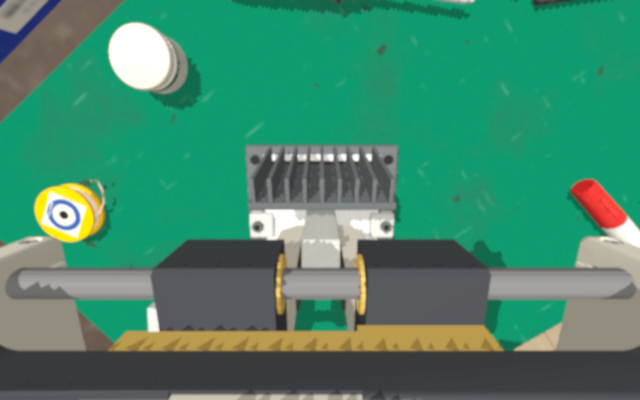

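The square sits on the plate in the lane, centred at wrist pixel (322,235), with the heat sink still leaning. The stop was premature, triggered by the down-force. I move on with less down-bias and short guarded steps.

```bash
cat >> h.py <<'E'
*cen,yaw=np.load("mod.npy");cen=np.array(cen);ex=np.array([np.cos(yaw),np.sin(yaw)]);ey=np.array([-ex[1],ex[0]])
def rep(h=None):
    s=read_state();d=s["position"][:2]-cen;f=s["contact_force"]
    print(h,round(s["time_s"],2),"x %.2f y %.2f z %.2f"%(d@ex*1e3,d@ey*1e3,s["position"][2]*1e3),"Fx %.1f Fy %.1f Fz %.1f"%(f[:2]@ex,f[:2]@ey,f[2]),"T",np.round(s["wrist_torque"],2));return f[:2]@ex,f[2]
E
python3 - <<'E'
from h import *
for x in(.0,.004,.008,.012,.014,.016):
    h=line_to([*(cen+ex*x),.0527],.02);dwell(.15);fx,fz=rep(x)
    if fx<-14 or fz>25:break
E
```

```text
0.0 9.4 x -0.36 y -0.07 z 52.94 Fx -2.2 Fy -0.9 Fz 5.8 T [ 0.53  0.46 -0.03]
0.004 9.9 x 2.73 y -0.10 z 52.94 Fx -4.9 Fy 0.3 Fz 7.9 T [ 0.83  0.92 -0.03]
0.008 10.4 x 6.85 y -0.13 z 52.95 Fx -5.2 Fy 0.1 Fz 8.4 T [ 0.8   0.85 -0.  ]
0.012 10.9 x 9.79 y -0.15 z 52.97 Fx -7.8 Fy -0.9 Fz 11.3 T [ 1.18  1.44 -0.  ]
0.014 11.3 x 11.39 y -0.17 z 52.97 Fx -8.0 Fy -0.6 Fz 11.4 T [1.3  1.64 0.02]
0.016 11.7 x 13.21 y -0.21 z 52.96 Fx -9.4 Fy -0.0 Fz 12.2 T [1.33 1.71 0.05]
```

Run:
```python
from h import *
def tilt():
    z=rot(read_state()["ee_rot"]);return "tool z along ex %.4f ey %.4f yaw err %.4f"%(z[:2,2]@ex,z[:2,2]@ey,z[:2,0]@ey)
print(tilt())
for x in(.0175,.019,.0205):
    h=line_to([*(cen+ex*x),.0528],.02);dwell(.2);fx,fz=rep(x);print(tilt())
    if fx<-16 or fz>25:break
```

```text
tool z along ex -0.0092 ey 0.0005 yaw err -0.0005
0.0175 12.15 x 14.94 y -0.20 z 52.97 Fx -8.3 Fy -1.1 Fz 10.8 T [1.25 1.53 0.02]
tool z along ex -0.0088 ey 0.0004 yaw err -0.0004
0.019 12.6 x 16.11 y -0.17 z 52.98 Fx -9.7 Fy 0.8 Fz 12.0 T [1.42 1.71 0.01]
tool z along ex -0.0094 ey 0.0005 yaw err -0.0004
0.0205 13.05 x 17.41 y -0.18 z 52.97 Fx -9.4 Fy -0.1 Fz 12.9 T [ 1.4   1.81 -0.  ]
tool z along ex -0.0098 ey 0.0005 yaw err -0.0005
```

The tool has pitched forward about 0.5° under load. I command a counter-pitch and continue to the stop.

```bash
cat >> h.py <<'E'
def tilt():
    z=rot(read_state()["ee_rot"]);return z[:2,2]@ex
def pitched(a): # tool z gets component a along ex
    q=down(yaw);r=R.from_rotvec(np.array([*ey,0])*-a)*R.from_quat(np.r_[q[1:],q[0]]);q=r.as_quat();return np.r_[q[3],q[:3]]
E
python3 - <<'E'
from h import *
line_to([*(cen+ex*.0205),.0526],.02,orientation=pitched(.0095));dwell(.2);rep("p");print(tilt())
prev=None
for x in(.0215,.0225,.0235):
    line_to([*(cen+ex*x),.0526],.02);dwell(.25);fx,fz=rep(x);print(tilt())
    if fx<-15 or fz>25:break
wrist("w4")
E
```

```text
p 13.5 x 17.73 y -0.15 z 52.87 Fx -9.1 Fy 0.2 Fz 13.0 T [ 1.4   1.72 -0.02]
0.00476024862928218
0.0215 14.0 x 17.85 y -0.17 z 52.87 Fx -11.2 Fy 0.7 Fz 15.9 T [ 1.76  2.12 -0.01]
0.003179900384957796
0.0225 14.5 x 18.83 y -0.17 z 52.85 Fx -10.7 Fy -0.2 Fz 15.4 T [ 1.76  2.07 -0.  ]
0.0031465549955158444
0.0235 15.0 x 19.59 y -0.16 z 52.84 Fx -12.0 Fy 1.0 Fz 16.0 T [1.87 2.26 0.03]
0.0027062198423619056
```

```bash
cat >> h.py <<'E'
def hs(c):
    W=cloud(c);d=W[...,:2]-cen;X=d@ex*1e3;Y=d@ey*1e3;Z=W[...,2]*1e3
    k=np.isfinite(Z)&(abs(Y)<38)&(X>8)&(X<70)&(Z>25)&(Z<90);X,Y,Z=X[k],Y[k],Z[k]
    out=[]
    for z in range(30,84,6):
        m=(Z>=z)&(Z<z+6)
        if m.sum()>15:out.append((z+3,*np.percentile(X[m],[2,50,90,97]).round(1),int(m.sum())))
    t=(Z>72)&(abs(Y)>13);A=np.percentile(X[t],[2,10,50,98]).round(1)
    return out,A,np.percentile(Z,[95,99.5]).round(1)
E
python3 - <<'E'
from h import *
for n in("w3","w4"):
    c=pickle.load(open(n+".pkl","rb"));o,A,zt=hs(c);print(n,A,zt);[print(r) for r in o]
a=pickle.load(open("w4.pkl","rb"))["frame"][120:300,220:430]
cv2.imwrite("pics/w4c.png",cv2.resize(a,None,fx=3.3,fy=3.3,interpolation=cv2.INTER_CUBIC))
E
```

```text
w3 [24.1 25.2 29.3 41.4] [80.9 88.4]
(33, np.float64(36.2), np.float64(41.5), np.float64(49.9), np.float64(50.3), 378)
(39, np.float64(35.2), np.float64(40.1), np.float64(48.9), np.float64(49.2), 386)
(45, np.float64(14.5), np.float64(39.3), np.float64(47.6), np.float64(48.1), 486)
(51, np.float64(14.4), np.float64(35.4), np.float64(46.2), np.float64(46.6), 608)
(57, np.float64(14.4), np.float64(33.0), np.float64(44.9), np.float64(45.4), 669)
(63, np.float64(14.4), np.float64(31.6), np.float64(43.7), np.float64(44.2), 818)
(69, np.float64(14.4), np.float64(30.2), np.float64(42.4), np.float64(43.0), 967)
(75, np.float64(14.5), np.float64(28.4), np.float64(40.8), np.float64(41.6), 1459)
(81, np.float64(14.6), np.float64(29.4), np.float64(39.0), np.float64(40.3), 2058)
w4 [28.  28.4 39.8 52.5] [83.7 89.4]
(33, np.float64(39.6), np.float64(47.0), np.float64(52.5), np.float64(52.6), 245)
(39, np.float64(39.6), np.float64(46.0), np.float64(52.4), np.float64(52.7), 262)
(45, np.float64(39.6), np.float64(45.3), np.float64(52.5), np.float64(52.6), 321)
(51, np.float64(39.6), np.float64(44.5), np.float64(52.5), np.float64(52.6), 399)
(57, np.float64(28.1), np.float64(41.8), np.float64(52.4), np.float64(52.6), 499)
(63, np.float64(28.0), np.float64(40.0), np.float64(52.4), np.float64(52.5), 720)
(69, np.float64(28.0), np.float64(40.0), np.float64(52.3), np.float64(52.6), 811)
(75, np.float64(28.0), np.float64(40.0), np.float64(52.2), np.float64(52.6), 1001)
(81, np.float64(28.1), np.float64(39.3), np.float64(49.7), np.float64(51.8), 2336)
```

View pics/w4c.png

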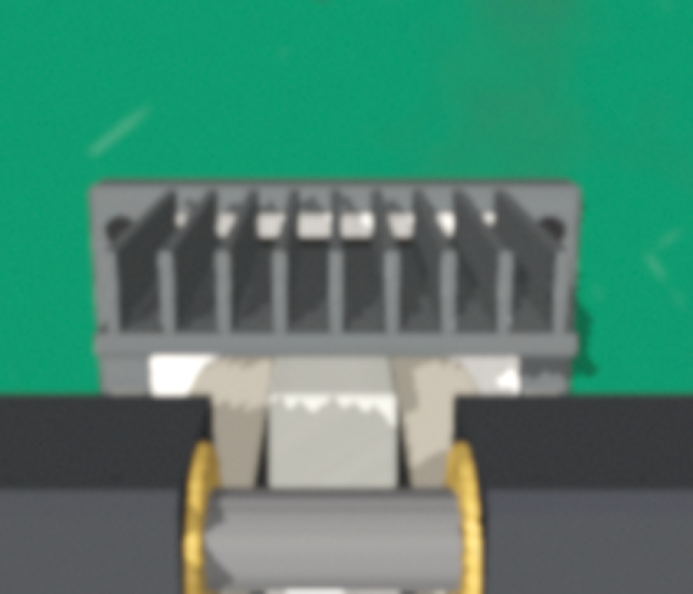

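The wrist view shows the heat sink now looking upright, with the square's leg against it in the middle (crop 335,370). Fin-tip depth gives a constant x of about 52.5 mm at all heights. I fit the lean precisely, trim the pitch and press the last bit.

```bash
cat >> h.py <<'E'
def lean(c):
    W=cloud(c);d=W[...,:2]-cen;X=d@ex*1e3;Y=d@ey*1e3;Z=W[...,2]*1e3
    k=np.isfinite(Z)&(abs(Y)<38)&(X>8)&(X<70)&(Z>28)&(Z<76);X,Y,Z=X[k],Y[k],Z[k];zs=[];xs=[]
    for z in range(28,75,3):
        m=(Z>=z)&(Z<z+3)
        x=X[m];x=x[x>np.percentile(x,99)-1.0];zs.append(Z[m].mean());xs.append(np.median(x))
    p=np.polyfit(zs,xs,1);return "lean %.4f  x@18 %.2f resid %.2f"%(-p[0],np.polyval(p,18),np.std(np.polyval(p,zs)-xs))
E
python3 - <<'E'
from h import *
for n in("w3","w4"):print(n,lean(pickle.load(open(n+".pkl","rb"))))
o=pitched(.0075)
for i,x in enumerate((.0235,.0243,.0251)):
    line_to([*(cen+ex*x),.0526],.02,orientation=o);dwell(.3);fx,fz=rep(x);print(tilt(),lean(wrist(f"w5{i}")))
    if fx<-17:break
E
```

```text
w3 lean 0.2043  x@18 52.98 resid 0.09
w4 lean -0.0004  x@18 52.45 resid 0.04
0.0235 15.6 x 19.68 y -0.16 z 52.87 Fx -12.4 Fy 0.3 Fz 16.1 T [1.8  2.25 0.  ]
0.0008767363791261764 lean -0.0018  x@18 52.50 resid 0.04
0.0243 16.2 x 19.91 y -0.16 z 52.88 Fx -13.7 Fy 0.1 Fz 16.5 T [2.09 2.52 0.03]
-0.0001607856370140365 lean -0.0060  x@18 52.50 resid 0.03
0.0251 16.8 x 20.24 y -0.17 z 52.84 Fx -14.8 Fy 0.3 Fz 19.0 T [ 2.24  2.78 -0.08]
-0.0010065250345483523 lean -0.0098  x@18 52.47 resid 0.04
```

The foot has reached the stop near x = 19.6. Further push just tips the square slightly forward (lean -0.01). I back off the horizontal push while keeping it held down, and watch for the flat plateau.

Run:
```python
from h import *
o=pitched(.0075)
for i,x in enumerate((.0240,.0228,.0216,.0206)):
    line_to([*(cen+ex*x),.0524],.02,orientation=o);dwell(.25);fx,fz=rep(x);print(round(tilt(),4),lean(wrist(f"w6{i}")))
    if fx>-5:break
```

```text
0.024 17.35 x 20.14 y -0.16 z 52.80 Fx -12.4 Fy -0.4 Fz 17.6 T [1.92 2.3  0.02]
0.0009 lean -0.0066  x@18 52.50 resid 0.03
0.0228 17.9 x 20.03 y -0.20 z 52.83 Fx -9.8 Fy 0.0 Fz 15.4 T [1.5  1.69 0.  ]
0.0029 lean -0.0035  x@18 52.54 resid 0.04
0.0216 18.45 x 19.92 y -0.16 z 52.81 Fx -6.6 Fy -0.3 Fz 11.8 T [1.04 1.16 0.05]
0.0048 lean -0.0018  x@18 52.52 resid 0.03
0.0206 19.0 x 19.79 y -0.19 z 52.82 Fx -4.8 Fy -0.1 Fz 9.2 T [0.61 0.71 0.03]
0.0064 lean 0.0003  x@18 52.51 resid 0.04
```

Run:
```python
from h import *
for n in("w3","w4","w50","w51","w52","w60","w61","w62","w63"):
    W=cloud(pickle.load(open(n+".pkl","rb")));d=W[...,:2]-cen;X=d@ex*1e3;Y=d@ey*1e3;Z=W[...,2]*1e3
    k=np.isfinite(Z)&(abs(Y)<8)&(Z>(60 if n=="w3" else 80))&(Z<92.5)&(X>(10 if n=="w3" else 30))&(X<(20 if n=="w3" else 38.5))
    x,z=X[k],Z[k]
    for _ in range(3):
        p=np.polyfit(z,x,1);r=x-np.polyval(p,z);q=abs(r)<2.5*r.std()+.02;x,z=x[q],z[q]
    t=np.isfinite(Z)&(abs(Y)<7)&(abs(Z-94.5)<1.6)&(X>3)&(X<34);pt=np.polyfit(X[t],Z[t],1) if t.sum()>20 else [0,0]
    print(n,len(x),"face fwd tilt %.4f+-%.4f x@76 %.2f"%(p[0],r.std()/np.sqrt(len(x))/4,np.polyval(p,76)),"| top n",t.sum(),"slope %.4f zmean %.2f Xrange %.1f"%(pt[0],Z[t].mean(),np.ptp(X[t]) if t.sum() else 0))
```

```text
w3 645 face fwd tilt 0.0025+-0.0019 x@76 14.70 | top n 768 slope -0.0237 zmean 94.81 Xrange 12.3
w4 298 face fwd tilt 0.0037+-0.0031 x@76 35.83 | top n 688 slope 0.0000 zmean 94.89 Xrange 11.9
w50 303 face fwd tilt 0.0049+-0.0032 x@76 35.95 | top n 680 slope -0.0085 zmean 94.88 Xrange 11.6
w51 298 face fwd tilt 0.0074+-0.0029 x@76 36.20 | top n 655 slope -0.0148 zmean 94.91 Xrange 11.3
w52 297 face fwd tilt 0.0104+-0.0031 x@76 36.40 | top n 642 slope -0.0057 zmean 94.86 Xrange 11.0
w60 285 face fwd tilt 0.0068+-0.0033 x@76 36.29 | top n 645 slope -0.0044 zmean 94.85 Xrange 11.2
w61 296 face fwd tilt 0.0005+-0.0032 x@76 36.22 | top n 664 slope 0.0016 zmean 94.86 Xrange 11.5
w62 297 face fwd tilt 0.0022+-0.0031 x@76 36.03 | top n 666 slope 0.0127 zmean 94.88 Xrange 12.0
w63 298 face fwd tilt 0.0046+-0.0034 x@76 35.83 | top n 679 slope 0.0039 zmean 94.89 Xrange 11.8
```

All tilts are within a few mrad. For the last trim I use slightly more back-pitch with a moderate push, so the foot and face are both home.

Run:
```python
from h import *
o=pitched(.0125)
for i,x in enumerate((.0215,.0225)):
    line_to([*(cen+ex*x),.0522],.02,orientation=o);dwell(.4);fx,fz=rep(x);t=tilt()
    print(round(t,4),lean(wrist(f"w7{i}")),"base x %.2f"%(((read_state()["position"][:2]-cen)@ex+.037*t)*1e3))
```

```text
0.0215 19.7 x 19.87 y -0.17 z 52.81 Fx -7.1 Fy -0.3 Fz 13.0 T [1.19 1.37 0.02]
0.0099 lean 0.0011  x@18 52.49 resid 0.04 base x 20.20
0.0225 20.4 x 19.99 y -0.17 z 52.79 Fx -9.4 Fy -0.1 Fz 16.7 T [1.49 1.79 0.02]
0.0084 lean -0.0012  x@18 52.53 resid 0.04 base x 20.25
```

Run:
```python
from h import *
dwell(.5);rep("hold");print(lean(wrist("w8")),read_state()["grasp_force"]);print(hand_in())
```

```text
hold 20.95 x 19.97 y -0.18 z 52.79 Fx -9.3 Fy -0.6 Fz 16.2 T [1.5  1.79 0.04]
lean -0.0000  x@18 52.55 resid 0.05 30.002874433994293
the job is handed in; nothing more can be done
None
```

The job is handed in at about 21 s: the square is still gripped and pressed down on the plate and into the corner, and the heat sink's measured lean is about 0.00 rad. An earlier push briefly took the heat sink 0.01 rad past upright before I backed it off.

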